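# Crank the plywood die home on its feed slide

### The job

Two hand-cranked feed slides stand on the bench. Take the orange free-spinning sleeve of the one whose carriage carries the plywood cutting die, and crank it clockwise (seen from above) in one go, keeping hold of the sleeve all the way, until the carriage is fully home against its green stop; then let go. Leave the other slide's crank (blue sleeve) as it is.

Things in the scene. Friction and masses are not known exactly. Their poses are not given: they have to be found in the camera images.
- die_feed: The feed slide with the plywood die, bolted to the bench: grey base plate 370 x 150 x 12 mm, white gearbox 110 x 110 mm and 78 mm high, carriage on two rails. Origin on the vertical axis of the crank, at bench level. Its x axis runs along the rails from the gearbox to the green stop, whose face is 275 mm from the origin; z is up. It may stand left or right, yawed up to 12 degrees.
- die_crank (a joint): Turn of that slide's crank in rad, growing clockwise seen from above. At 0 the crank arm points along the slide's -x axis (away from the green stop), so at value q it points in the slide's direction pi - q, counter-clockwise positive. A hard stop ends it at 3.5 (carriage against the green stop); it starts between 0 and 0.5. Each rad drives the carriage 30 mm towards the stop. It turns stiffly (about 2 N at the sleeve) and stays where it is left.
- die_sleeve (a point): Point on the axis of the orange sleeve, where to grip it: 142 mm above the bench, 65 mm from the crank axis. The sleeve is an upright cylinder 28 mm across and 60 mm long (105 to 165 mm above the bench, a 3 mm screw head on top) and spins freely on its spindle, so the gripper need not turn as the crank goes round. The steel crank arm below it is 22 mm wide with its top at 102 mm; nothing else on the slide stands higher than 103 mm.
- spare_sleeve (a point): The same point on the blue sleeve of the other feed slide (grey gearbox, empty black carriage), an otherwise equal machine to be left alone; its crank may stand at any angle.

How it is judged (in metres and radians):
On the way, in this order (a step that is already met when the one before it is completed fails the run):
1. the orange sleeve is held between the fingers before the crank has been turned (contact force between the fingers and die_feed above 1 N and distance between the grasp point and die_sleeve below 0.035 m and value of joint die_crank below 0.8 rad), for 0.2 s.
2. the crank is past half way with the sleeve still held (contact force between the fingers and die_feed above 1 N and distance between the grasp point and die_sleeve below 0.035 m and value of joint die_crank above 1.9 rad), for 0.05 s.
3. the carriage is home with the sleeve still held (contact force between the fingers and die_feed above 1 N and distance between the grasp point and die_sleeve below 0.035 m and value of joint die_crank above 3.25 rad), for 0.1 s.
At the end, for the whole second after the job is handed in: the die's crank rests within 0.25 rad of its hard stop (above 3.25 rad, carriage within 7.5 mm of home), the sleeve is released, and the blue sleeve is within 15 mm of where it was (value of joint die_crank above 3.25 rad and velocity of joint die_crank between -0.05 and 0.05 rad/s and contact force between the fingers and die_feed below 0.1 N and distance of spare_sleeve from where it was at the start of the episode below 0.015 m); the robot touches nothing.
It fails at once if the sleeve was let go part way (crank between 0.9 and 3.2 rad, gripper more than 50 mm from the grip point) (value of joint die_crank between 0.9 and 3.2 rad and distance between the grasp point and die_sleeve above 0.05 m).
It fails at once if the crank with the blue sleeve was moved by more than 15 mm (distance of spare_sleeve from where it was at the start of the episode above 0.015 m).
It also fails if it takes over 42 s, if anything falls off the work surface, if the arm or the gripper's body presses on something with over 40 N, if the wrist force passes 120 N, or if a joint passes its speed limit or range.

### The arm

A 6-joint arm with a two-finger parallel gripper is mounted at the origin on the work surface. World frame = base frame: x ahead of the robot, y to its left, z up, the work surface at z = 0. Lengths are in mm, angles in rad, forces in N, time in s.
With the tool pointing down it reaches from about 350 to 975 mm from the base axis. Payload 7.1 kg.
Tool frame: the origin (TCP) lies between the finger pads; the fingertips stand 8 mm ahead of it and the grasp point (between the pads) lies 11 mm behind it; x points along the fingers, y is the direction in which the jaws open and shut, and the axes are right-handed (so a half turn about x gives the same grasp; the last joint's range is limited). The gripper opens to 88 mm and grips with 3 to 60 N. Pads are 20 mm wide; open, the fingers measure 115 mm over their backs; the gripper's body (75 mm by 178 mm) begins 61 mm behind the grasp point.
Start: joints at [-1.181, 0.423, 1.63, -0, 1.089, -0.019], TCP at [248.458, -573.475, 204.775] pointing down, gripper open.
Joint ranges: [-3, 3], [-0.9, 2.11], [0.09, 2.58], [-1.31, 4.45], [0.11, 2.69], [-2.54, 2.54]. Speed limits (rad/s): [2.39, 2.39, 3.01, 3.14, 3.14, 3.14].

### API

Orientations are given as a rotation vector (axis times angle).
In Python, from workcell import ctrl gives the robot as it stands.
- The arm moves only by the tool apply_moves, never from a script. Its argument "increments" is a list of rows, each an object with "gripper": the opening in per cent of the stroke, from 0 (shut) to 100 (fully open); "delta_pos": the shift along the tool's x, y, z in cm, a list of three; "dr": the turn, a rotation vector about the tool's x, y, z in rad, a list of three. In form: [{"gripper": gripper, "delta_pos": [dx, dy, dz], "dr": [ax, ay, az]}, ...]. A call has exactly 5 rows; each row shifts and turns the commanded pose from where the row before left it, along the tool's axes as they then stand; what a row does not reach is not made up. A row lasts 1/12 s, in which the tool goes at most 41.7 mm and 7.16 degrees, less where a joint would pass 70% of its speed; a pose out of reach is approached as far as the arm can. A call with a gripper value outside its range is refused whole. The fingers move at their own pace and stop on an object; the grip force is fixed at half the most. Time passes only in rows, so rows that do not move let the fingers close, or fill a call up. It gives the time, the measured TCP pose, the force and the opening at its end, in the units of the state.
- ctrl.get_obs(): the state, without advancing time (a new reading comes with each control period).
- ctrl.get_image(name): name is "side" or "top"; returns a dict with "img" (384x512x3 uint8, red, green, blue), "range_z" (384x512 float32, mm along the optical axis (not along the pixel's ray), 0 where there is no reading), "mtx" (3x3 intrinsics, pixels), "rvec" (rotation vector, rad) and "tvec" (3), from world to camera coordinates, as OpenCV has them. Camera axes: x right, y down, z forward; pixel columns grow to the right and rows downward; lengths in mm; the calibration is good to about 2 mm. A picture is of the moment at which its call begins.
- ctrl.close_job(): hands the job in, once; it reports no verdict.
The state is a dict: "t": time; "qpos": joint angles; "qvel": joint speeds; "joint_torque": joint torques, N m; "ee_pos": TCP position; "orientation": TCP orientation; "ft_force": force on the tool from outside, world axes, zero at the start; "moment": the same for the moment, N m; "width": finger opening in mm.
Only numpy, scipy, OpenCV 4.12 (cv2) and the standard library are available. Lean on these libraries where they do the work, as an engineer would, in place of code of your own. Each camera call takes 0.05 s, during which the arm holds its last target. There are 200 camera calls.

## Working session

There is one attempt and no reset: what is moved stays moved. The work goes in short steps, Python scripts to look and compute and a tool call to move; the robot and the scene stay as the last step left them, time stands still between calls to the robot, and variables do not carry over. Pictures are saved under pics/ and viewed, about 8 in all and at most 12, crops included, and the job is handed in when it is done.

Besides the shell and the picture viewer there is one more tool, called after "Call:" as a command line: name --argument value ..., lists and objects as JSON in quotes. apply_moves: Moves the arm, as the interface text tells. Its arguments: {"type":"object","properties":{"increments":{"type":"array","items":{"type":"object","properties":{"gripper":{"type":"number"},"delta_pos":{"type":"array","items":{"type":"number"}},"dr":{"type":"array","items":{"type":"number"}}}}}},"required":["increments"]}

```bash
mkdir -p pics; python3 - <<'E'
from workcell import ctrl
import cv2,numpy as np
o=ctrl.get_obs();print({k:np.round(v,3) for k,v in o.items()})
for n in("top","side"):
    d=ctrl.get_image(n);np.savez(f"pics/{n}0.npz",**d);cv2.imwrite(f"pics/{n}0.png",d["img"][:,:,::-1])
E
```

```text
{'t': np.float64(0.0), 'qpos': array([-1.181,  0.424,  1.631, -0.   ,  1.089, -0.019]), 'qvel': array([-0.001, -0.001, -0.001,  0.001, -0.   ,  0.001]), 'joint_torque': array([-0.0000e+00, -5.4463e+01, -2.7367e+01,  6.4000e-02,  2.3000e-02,
       -0.0000e+00]), 'ee_pos': array([ 248.223, -572.935,  204.005]), 'orientation': array([ 1.997,  0.416, -1.997]), 'ft_force': array([ 0.484,  0.098, -0.741]), 'moment': array([ 0.044, -0.011,  0.008]), 'width': np.float64(87.719)}
```

View pics/top0.png

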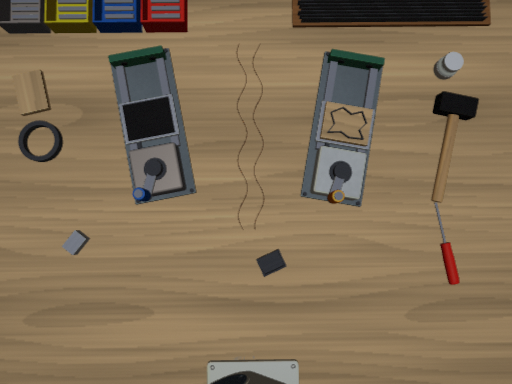

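View pics/side0.png

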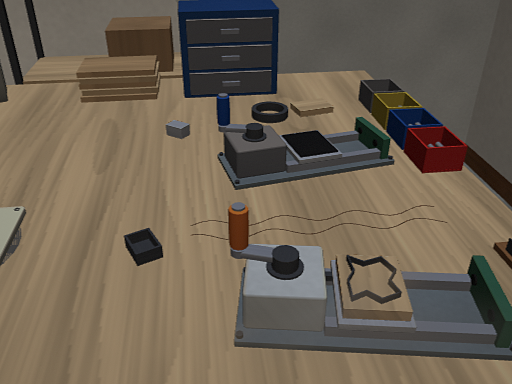

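The die slide is at right in the top view: hub at (341,171), orange sleeve at (337,197), stop at (357,58). The blue slide is at left and well clear. Next I'll measure it.

```bash
cat > h.py <<'E'
import cv2,numpy as np
def world(d):
    v,u=np.mgrid[:384,:512];z=d["range_z"].astype(float);K=d["mtx"]
    c=np.stack([(u-K[0,2])/K[0,0]*z,(v-K[1,2])/K[1,1]*z,z],-1)
    R=cv2.Rodrigues(d["rvec"])[0]
    return (c-np.ravel(d["tvec"]))@R
def hsv(d): return cv2.cvtColor(np.ascontiguousarray(d["img"]),cv2.COLOR_RGB2HSV)
def orange(d):
    h=hsv(d); return (h[...,0]>4)&(h[...,0]<16)&(h[...,1]>170)&(h[...,2]>60)
E
python3 - <<'E'
from h import *
np.set_printoptions(suppress=True,precision=1)
for n in("top","side"):
    d=np.load(f"pics/{n}0.npz");W=world(d);h=hsv(d);ok=d["range_z"]>0
    cen=-cv2.Rodrigues(d["rvec"])[0].T@np.ravel(d["tvec"]);print(n,"cam",cen)
    m=orange(d)&ok&(W[...,2]>100)&(W[...,2]<175)&(W[...,0]>300)&(W[...,0]<700)
    P=W[m];print("orange",len(P),P.min(0),P.max(0),np.median(P,0))
    if n=="top":
        T=P[P[:,2]>158];print("top disc",len(T),T.min(0),T.max(0),T.mean(0))
    reg=ok&(W[...,1]<-20)&(W[...,1]>-420)&(W[...,0]>400)&(W[...,0]<950)
    g=reg&(h[...,0]>60)&(h[...,0]<90)&(h[...,1]>100);P=W[g];print("green",len(P),P.min(0),P.max(0))
    if n=="top":
        T=P[P[:,2]>P[:,2].max()-6];r=cv2.minAreaRect(T[:,:2].astype(np.float32));print("green top",len(T),T.mean(0),r)
    w=reg&(h[...,1]<40)&(h[...,2]>120)&(W[...,2]>60)&(W[...,2]<100);P=W[w]
    print("white",len(P),np.median(P,0),cv2.minAreaRect(P[:,:2].astype(np.float32)))
    hub=reg&(h[...,2]<70)&(W[...,2]>85)&(W[...,2]<110);P=W[hub];print("hub",len(P),np.median(P,0),P.min(0),P.max(0))
E
```

```text
top cam [ 426.9    0.7 1111.3]
orange 12 [ 476.6 -182.   137.9] [ 498.  -170.8  156.4] [ 483.9 -173.1  152.5]Traceback (most recent call last):
  File "<stdin>", line 9, in <module>
    return umr_minimum(a, axis, None, out, keepdims, initial, where)
ValueError: zero-size array to reduction operation minimum which has no identity
```

```bash
python3 - <<'E'
from h import *
np.set_printoptions(suppress=True,precision=1)
for n in("top","side"):
    d=np.load(f"pics/{n}0.npz");W=world(d);h=hsv(d);ok=d["range_z"]>0
    cen=-cv2.Rodrigues(d["rvec"])[0].T@np.ravel(d["tvec"]);print(n,"cam",cen)
    reg=ok&(W[...,1]<-100)&(W[...,1]>-350)&(W[...,0]>430)&(W[...,0]<900)
    m=reg&(W[...,2]>120)&(W[...,2]<175)&(W[...,0]<650);P=W[m]
    print("tall",len(P),P.min(0),P.max(0),P.mean(0), cv2.minEnclosingCircle(P[:,:2].astype(np.float32)))
    if n=="top":
        T=P[P[:,2]>158];print("disc",len(T),T.min(0),T.max(0),T.mean(0))
    g=reg&(h[...,0]>55)&(h[...,0]<95)&(h[...,1]>100);P=W[g];print("green",len(P),P.min(0),P.max(0))
    if n=="top":
        T=P[P[:,2]>np.percentile(P[:,2],95)-6];print("green top",len(T),T.mean(0),cv2.minAreaRect(T[:,:2].astype(np.float32)))
    w=reg&(h[...,1]<40)&(h[...,2]>120)&(W[...,2]>60)&(W[...,2]<100);P=W[w]
    print("white",len(P),np.median(P,0),cv2.minAreaRect(P[:,:2].astype(np.float32)))
    hub=reg&(h[...,2]<70)&(W[...,2]>92)&(W[...,2]<110)&(W[...,0]<650);P=W[hub];print("hub",len(P),np.median(P,0),P.min(0),P.max(0))
    pl=reg&(W[...,2]>5)&(W[...,2]<20)&(W[...,1]>-340)
    b=reg&(W[...,2]>6)&(W[...,0]<860);P=W[b];
    print("base",len(P),cv2.minAreaRect(P[:,:2].astype(np.float32)))
E
```

```text
top cam [ 426.9    0.7 1111.3]
tall 169 [ 476.5 -197.1  121.2] [ 501.4 -170.2  172.1] [ 488.7 -181.   159.7] ((490.0162353515625, -183.55581665039062), 13.631328582763672)
disc 127 [ 477.9 -197.1  160.3] [ 501.4 -171.   172.1] [ 489.5 -183.3  165.9]
green 618 [ 808.9 -320.7   14. ] [ 846.3 -194.1   68.6]
green top 322 [ 827.6 -257.    61.1] ((827.3948974609375, -257.8397216796875), (126.89700317382812, 16.81875228881836), 79.46036529541016)
white 1577 [ 557.  -212.6   76.9] ((597.9400634765625, -216.75689697265625), (108.64772033691406, 204.64443969726562), 79.03229522705078)
hub 227 [ 549.  -206.   101.9] [ 481.3 -225.1   92.7] [ 569.6 -172.2  107.8]
base 9096 ((661.2102661132812, -220.5360565185547), (170.39254760742188, 377.53961181640625), 77.93428802490234)
side cam [ 441.3 -718.   517.3]
tall 728 [ 473.2 -198.8  120.1] [ 500.8 -174.5  170.8] [ 485.9 -192.3  148.5] ((487.1588134765625, -185.7747802734375), 14.399042129516602)
green 892 [ 809.6 -317.3   18.1] [ 845.  -197.    63.5]
white 2664 [ 554.3 -232.7   77.2] ((547.830322265625, -207.25997924804688), (108.30245208740234, 107.4379653930664), 79.45124816894531)
hub 685 [ 541.9 -208.9  101.4] [ 476.1 -226.7   92. ] [ 565.8 -187.5  109.7]
base 25769 ((656.310791015625, -232.08949279785156), (145.91387939453125, 379.0821533203125), 78.73455047607422)
```

```bash
cat >> h.py <<'E'
from scipy.spatial.transform import Rotation as Ro
def totool(o,target):
    R=Ro.from_rotvec(o["orientation"]).as_matrix(); return R.T@(np.array(target)-o["ee_pos"])/10
E
python3 - <<'E'
from h import *
from workcell import ctrl
np.set_printoptions(suppress=True,precision=3)
o=ctrl.get_obs();print(Ro.from_rotvec(o["orientation"]).as_matrix());print(totool(o,[488.5,-184.5,205]))
E
```

```text
[[-0.001  0.398 -0.918]
 [ 0.001 -0.918 -0.398]
 [-1.    -0.001 -0.   ]]
[ -0.054 -26.097 -37.487]
```

Call:
apply_moves --increments '[{"gripper": 100, "delta_pos": [0, -1.7, -2.5], "dr": [0, 0, 0]}, {"gripper": 100, "delta_pos": [0, -1.7, -2.5], "dr": [0, 0, 0]}, {"gripper": 100, "delta_pos": [0, -1.7, -2.5], "dr": [0, 0, 0]}, {"gripper": 100, "delta_pos": [0, -1.7, -2.5], "dr": [0, 0, 0]}, {"gripper": 100, "delta_pos": [0, -1.7, -2.5], "dr": [0, 0, 0]}]'

```text
t: 0.52
ee_pos: [329.7, -444.3, 204.4]
orientation: [1.997, 0.414, -1.997]
ft_force: [-0.7, -0.6, -0.1]
width: 87.8
```

Call:
apply_moves --increments '[{"gripper": 100, "delta_pos": [0, -1.8, -2.5], "dr": [0, 0, 0]}, {"gripper": 100, "delta_pos": [0, -1.8, -2.5], "dr": [0, 0, 0]}, {"gripper": 100, "delta_pos": [0, -1.8, -2.5], "dr": [0, 0, 0]}, {"gripper": 100, "delta_pos": [0, -1.8, -2.5], "dr": [0, 0, 0]}, {"gripper": 100, "delta_pos": [0, -1.8, -2.5], "dr": [0, 0, 0]}]'

```text
t: 0.93
ee_pos: [408.6, -312.0, 204.6]
orientation: [1.996, 0.414, -1.997]
ft_force: [-0.0, -0.4, -0.5]
width: 87.9
```

Call:
apply_moves --increments '[{"gripper": 100, "delta_pos": [0, -2.2, -3.2], "dr": [0, 0, 0]}, {"gripper": 100, "delta_pos": [0, -2.2, -3.2], "dr": [0, 0, 0]}, {"gripper": 100, "delta_pos": [0, -2.2, -3.2], "dr": [0, 0, 0]}, {"gripper": 100, "delta_pos": [0, -2, -2.9], "dr": [0, 0, 0]}, {"gripper": 100, "delta_pos": [0, 0, 0], "dr": [0, 0, 0]}]'

```text
t: 1.35
ee_pos: [491.2, -180.5, 204.7]
orientation: [1.995, 0.419, -1.993]
ft_force: [0.5, -0.4, -0.2]
width: 87.5
```

```bash
python3 - <<'E'
from h import *
from workcell import ctrl
np.set_printoptions(suppress=True,precision=2)
o=ctrl.get_obs();print(o);print(totool(o,[488.5,-184.5,131]))
d=ctrl.get_image("side");cv2.imwrite("pics/s1.png",d["img"][:,:,::-1])
E
```

```text
{'t': 1.35, 'qpos': array([-0.38,  0.27,  1.85,  0.  ,  1.01,  0.78]), 'qvel': array([-0.08, -0.01,  0.02, -0.04,  0.  , -0.1 ]), 'joint_torque': array([  1.59, -43.5 , -25.59,   0.24,   0.02,   0.82]), 'ee_pos': array([ 491.18, -180.54,  204.68]), 'orientation': array([ 2.  ,  0.42, -1.99]), 'ft_force': array([ 0.49, -0.38, -0.22]), 'moment': array([-0.01,  0.  , -0.01]), 'width': 87.47545602177722}
[7.37 0.26 0.41]
```

View pics/s1.png

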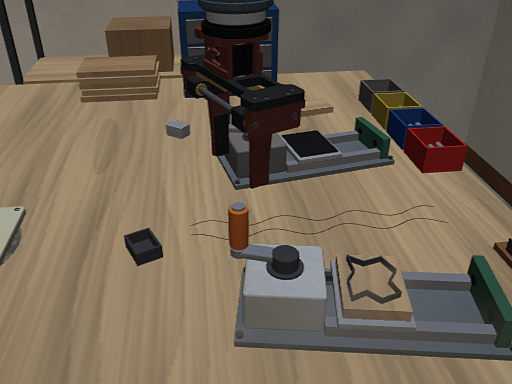

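The open fingers are over the sleeve: tips near (258,185) and (220,152), sleeve top at (238,207). Before descending I'll check the tip positions by depth.

```bash
python3 - <<'E'
from h import *
from workcell import ctrl
np.set_printoptions(suppress=True,precision=1)
o=ctrl.get_obs();print(o["ee_pos"],Ro.from_rotvec(o["orientation"]).as_matrix()[:,1])
for n in("side","top"):
    d=ctrl.get_image(n);W=world(d);ok=d["range_z"]>0
    if n=="side":
        for (u0,u1,v0,v1) in((248,272,150,187),(210,226,120,156),(228,248,203,248)):
            P=W[v0:v1,u0:u1][ok[v0:v1,u0:u1]];P=P[(P[:,0]>440)&(P[:,0]<560)&(P[:,1]>-260)&(P[:,1]<-80)&(P[:,2]>110)];print(len(P),P.min(0),P.max(0),np.median(P,0))
E
```

```text
[ 489.9 -182.4  204.6] [ 0.4 -0.9 -0. ]
735 [ 495.8 -238.9  222.2] [ 519.2 -224.6  276. ] [ 506.4 -231.6  249.4]
567 [ 455.8 -149.1  221.3] [ 477.  -136.2  274.1] [ 466.3 -142.5  248.5]
834 [ 473.3 -199.1  110. ] [ 499.8 -174.3  169.7] [ 485.6 -194.2  145.2]
```

Call:
apply_moves --increments '[{"gripper": 100, "delta_pos": [1.5, 0.1, 0.2], "dr": [0, 0, 0]}, {"gripper": 100, "delta_pos": [1.5, 0.1, 0], "dr": [0, 0, 0]}, {"gripper": 100, "delta_pos": [1.5, 0, 0], "dr": [0, 0, 0]}, {"gripper": 100, "delta_pos": [1.5, 0, 0], "dr": [0, 0, 0]}, {"gripper": 100, "delta_pos": [1.3, 0, 0], "dr": [0, 0, 0]}]'

```text
t: 1.92
ee_pos: [486.6, -189.0, 130.8]
orientation: [1.997, 0.412, -1.999]
ft_force: [-0.5, -0.8, 0.4]
width: 87.7
```

```bash
python3 - <<'E'
from h import *
from workcell import ctrl
np.set_printoptions(suppress=True,precision=2)
d=ctrl.get_image("side");cv2.imwrite("pics/s2.png",cv2.resize(d["img"][100:340,130:400,::-1],None,fx=2.5,fy=2.5))
o=ctrl.get_obs();print(o["ee_pos"],o["ft_force"],totool(o,[488.5,-184.5,131]))
E
```

```text
[ 485.21 -188.35  128.68] [-0.09  0.53 -1.38] [-0.23 -0.22 -0.45]
```

View pics/s2.png

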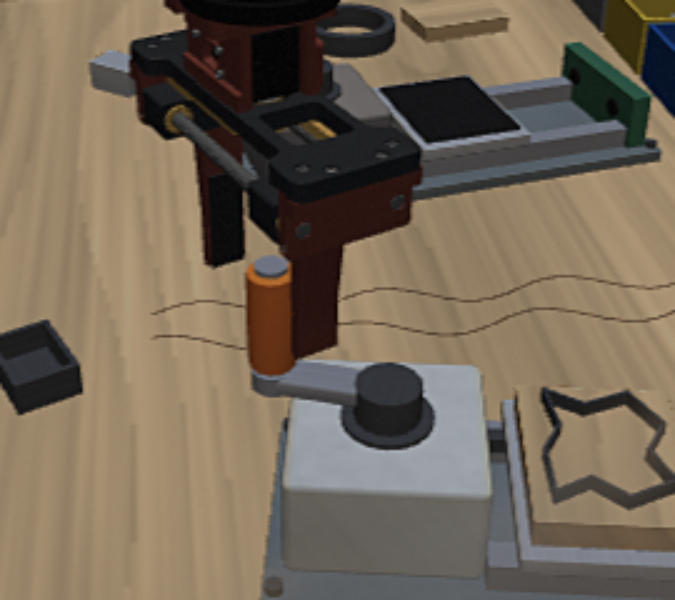

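The near finger (crop ~(318,300)) is beside the sleeve, and both tips look higher than expected. I'll measure the tip height by depth.

```bash
python3 - <<'E'
from h import *
from workcell import ctrl
np.set_printoptions(suppress=True,precision=1)
d=ctrl.get_image("side");W=world(d);h=hsv(d)
o=ctrl.get_obs();p=o["ee_pos"];R=Ro.from_rotvec(o["orientation"]).as_matrix();print(p)
for u in(254,260): 
    print("col",u); 
    for v in range(205,250,4): print(v,W[v,u],d["img"][v,u])
print("far")
for v in range(180,212,4): print(v,W[v,220],d["img"][v,220])
for s in(-1,1):
    q=p+R@np.array([8,s*50,0]); print(s,q,cv2.projectPoints(q[None],d["rvec"],d["tvec"],d["mtx"],None)[0].ravel())
E
```

```text
[ 485.4 -188.3  129.9]
col 254
205 [ 501.2 -242.9  206.3] [37 17 15]
209 [ 501.3 -242.2  200.2] [37 18 16]
213 [ 501.5 -240.7  193.6] [38 22 17]
217 [ 441.3 -718.   517.3] [38 19 15]
221 [ 501.8 -238.4  180.4] [39 19 17]
225 [ 501.8 -238.6  174.7] [35 16 11]
229 [ 501.8 -238.1  168.4] [39 18 16]
233 [ 502.  -236.6  161.2] [40 19 17]
237 [ 502.1 -236.1  154.8] [42 20 17]
241 [ 501.9 -237.4  149.6] [38 17 14]
245 [ 508.6 -184.5  102.2] [104 110 127]
249 [ 507.6 -192.3  101.4] [108 112 125]
col 260
205 [ 508.9 -238.9  203.1] [37 18 16]
209 [ 508.8 -239.3  197.8] [37 17 14]
213 [ 509.3 -236.6  190.1] [36 18 15]
217 [ 509.4 -235.8  183.8] [36 16 13]
221 [ 509.7 -234.4  176.9] [38 19 16]
225 [ 509.8 -233.7  170.5] [38 20 16]
229 [ 510.1 -232.   163.3] [39 20 17]
233 [ 509.9 -233.8  158.5] [40 20 17]
237 [ 509.9 -233.9  152.4] [42 21 16]
241 [537.  -43.4   0.2] [171 150 118]
245 [ 521.4 -153.7   77.5] [141 143 145]
249 [ 515.8 -193.4  101.5] [109 115 128]
far
180 [ 467.  -147.9  187.9] [12 13 15]
184 [ 466.8 -147.7  181.6] [15 15 14]
188 [ 466.6 -146.8  174.8] [13 13 13]
192 [ 466.4 -147.5  168.8] [10 11 13]
196 [ 466.3 -144.1  160.3] [11 11 11]
200 [ 466.  -146.3  155.1] [12 10 14]
204 [ 465.6 -149.2  150.4] [10  9 10]
208 [474.8  71.8  -1.3] [163 141 111]
-1 [ 465.6 -142.4  122. ] [220.4 218.2]
1 [ 505.2 -234.2  121.7] [256.2 256.9]
```

Call:
apply_moves --increments '[{"gripper": 50, "delta_pos": [0, -0.2, -0.4], "dr": [0, 0, 0]}, {"gripper": 50, "delta_pos": [0, 0, 0], "dr": [0, 0, 0]}, {"gripper": 50, "delta_pos": [0, 0, 0], "dr": [0, 0, 0]}, {"gripper": 50, "delta_pos": [0, 0, 0], "dr": [0, 0, 0]}, {"gripper": 50, "delta_pos": [0, 0, 0], "dr": [0, 0, 0]}]'

```text
t: 2.43
ee_pos: [491.0, -184.3, 132.4]
orientation: [1.997, 0.413, -1.995]
ft_force: [-0.0, -0.6, 0.3]
width: 57.9
```

```bash
python3 - <<'E'
from h import *
from workcell import ctrl
np.set_printoptions(suppress=True,precision=2)
d=ctrl.get_image("side");W=world(d);cv2.imwrite("pics/s3.png",cv2.resize(d["img"][100:340,130:400,::-1],None,fx=2.5,fy=2.5))
o=ctrl.get_obs();print(o["ee_pos"],o["ft_force"],o["width"],totool(o,[488.5,-184.5,131]))
m=(W[...,2]>105)&(W[...,2]<200)&(W[...,1]<-202)&(W[...,1]>-250)&(W[...,0]>450)&(W[...,0]<540);P=W[m];print(len(P),P.min(0),P.max(0))
E
```

```text
[ 490.91 -184.24  132.3 ] [-0.98 -0.26 -0.2 ] 53.70487234180113 [ 0.13 -0.07  0.23]
588 [ 490.47 -227.04  150.45] [ 514.56 -212.21  199.89]
```

View pics/s3.png

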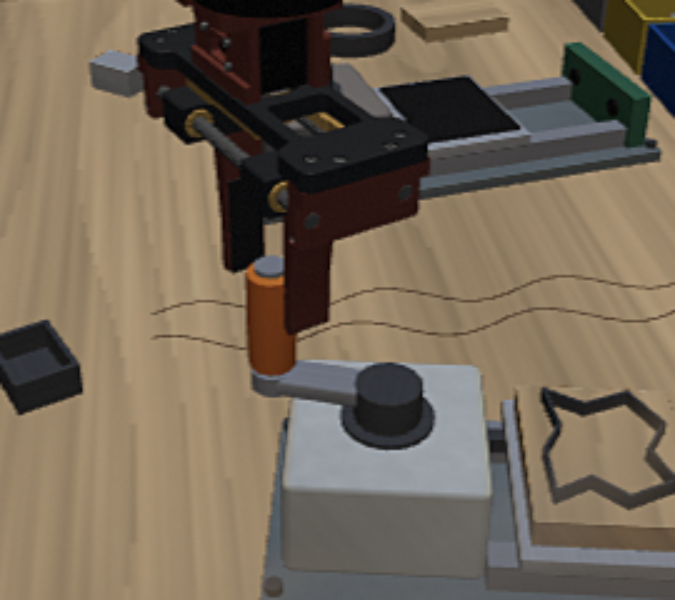

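The tips are at z≈150 while the TCP reads 132, so they sit about 25 mm higher than the stated geometry at either opening. I'll go by the camera and lower another 25 mm, then check.

Call:
apply_moves --increments '[{"gripper": 60, "delta_pos": [0.6, 0, 0.2], "dr": [0, 0, 0]}, {"gripper": 60, "delta_pos": [0.6, 0, 0], "dr": [0, 0, 0]}, {"gripper": 60, "delta_pos": [0.6, 0, 0], "dr": [0, 0, 0]}, {"gripper": 60, "delta_pos": [0.7, 0, 0], "dr": [0, 0, 0]}, {"gripper": 60, "delta_pos": [0, 0, 0], "dr": [0, 0, 0]}]'

```text
t: 2.9
ee_pos: [487.7, -184.5, 105.0]
orientation: [1.995, 0.416, -1.999]
ft_force: [-0.9, -0.2, -0.8]
width: 52.7
```

```bash
cat > chk.py <<'E'
from h import *
from workcell import ctrl
import sys
np.set_printoptions(suppress=True,precision=2)
d=ctrl.get_image("side");W=world(d);cv2.imwrite(f"pics/{sys.argv[1]}.png",cv2.resize(d["img"][100:340,130:400,::-1],None,fx=2.5,fy=2.5))
o=ctrl.get_obs();print(o["ee_pos"],o["ft_force"],o["width"])
m=(W[...,2]>107)&(W[...,2]<200)&(W[...,1]<-202)&(W[...,1]>-250)&(W[...,0]>450)&(W[...,0]<540);P=W[m];print(len(P),P.min(0),P.max(0))
E
python3 chk.py s4
```

```text
[ 488.06 -184.59  105.61] [ 0.1  -0.68 -0.58] 52.6677673721847
538 [ 486.37 -224.1   121.56] [ 509.95 -210.71  191.08]
```

Call:
apply_moves --increments '[{"gripper": 0, "delta_pos": [0, 0, 0], "dr": [0, 0, 0]}, {"gripper": 0, "delta_pos": [0, 0, 0], "dr": [0, 0, 0]}, {"gripper": 0, "delta_pos": [0, 0, 0], "dr": [0, 0, 0]}, {"gripper": 0, "delta_pos": [0, 0, 0], "dr": [0, 0, 0]}, {"gripper": 0, "delta_pos": [0, 0, 0], "dr": [0, 0, 0]}]'

```text
t: 3.37
ee_pos: [488.8, -184.8, 107.0]
orientation: [1.997, 0.414, -1.996]
ft_force: [-0.8, 1.4, 1.5]
width: 27.3
```

Call:
apply_moves --increments '[{"gripper": 0, "delta_pos": [0, 0, 0], "dr": [0, 0, 0]}, {"gripper": 0, "delta_pos": [0, 0, 0], "dr": [0, 0, 0]}, {"gripper": 0, "delta_pos": [0, 0, 0], "dr": [0, 0, 0]}, {"gripper": 0, "delta_pos": [0, 0, 0], "dr": [0, 0, 0]}, {"gripper": 0, "delta_pos": [0, 0, 0], "dr": [0, 0, 0]}]'

```text
t: 3.78
ee_pos: [488.8, -184.8, 107.0]
orientation: [1.997, 0.414, -1.996]
ft_force: [-2.1, 1.8, 5.4]
width: 27.3
```

```bash
python3 chk.py s5
```

```text
[ 488.79 -184.86  106.96] [-2.47  1.79  5.92] 27.094465955367937
495 [ 481.92 -215.74  124.98] [ 505.06 -202.01  194.43]
```

View pics/s5.png

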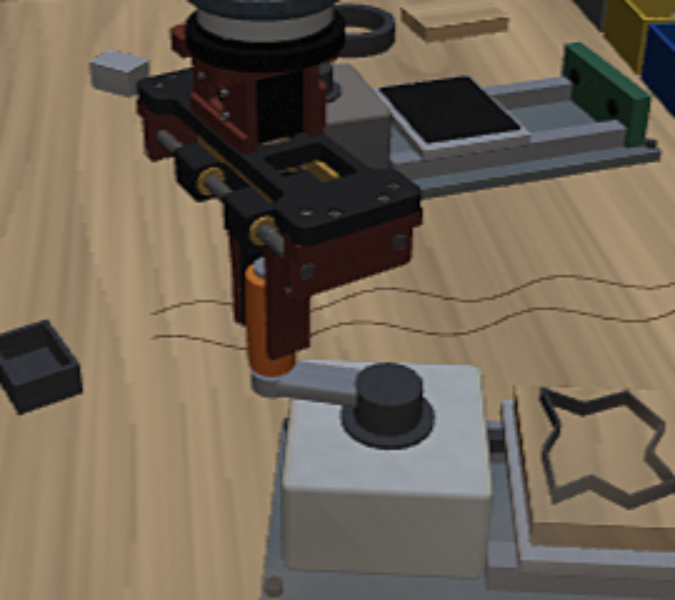

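The sleeve is gripped (width 27 mm). Next is the arc, about 191° clockwise at 65 mm radius around (549,-207), converted to tool increments.

```bash
python3 - <<'E'
import numpy as np
np.set_printoptions(suppress=True,precision=2)
c=np.array([549,-207.]);a=np.radians(159.6-np.linspace(0,191,26))
P=c+65*np.c_[np.cos(a),np.sin(a)];D=np.diff(P,axis=0)/10
T=D@np.array([[.398,-.918],[-.918,-.398]])
for i in range(25):print(i,T[i],P[i+1].round(0))
E
```

```text
0 [-0.58 -0.64] [ 492. -176.]
1 [-0.49 -0.71] [ 496. -169.]
2 [-0.39 -0.77] [ 502. -162.]
3 [-0.29 -0.82] [ 508. -157.]
4 [-0.18 -0.85] [ 515. -152.]
5 [-0.06 -0.86] [ 523. -148.]
6 [ 0.05 -0.86] [ 531. -145.]
7 [ 0.17 -0.85] [ 539. -143.]
8 [ 0.28 -0.82] [ 548. -142.]
9 [ 0.39 -0.78] [ 557. -142.]
10 [ 0.49 -0.72] [ 565. -144.]
11 [ 0.58 -0.65] [ 573. -147.]
12 [ 0.66 -0.56] [ 581. -151.]
13 [ 0.73 -0.47] [ 588. -155.]
14 [ 0.78 -0.37] [ 595. -161.]
15 [ 0.83 -0.26] [ 601. -168.]
16 [ 0.85 -0.15] [ 605. -175.]
17 [ 0.87 -0.04] [ 609. -183.]
18 [0.86 0.08] [ 612. -191.]
19 [0.84 0.19] [ 614. -199.]
20 [0.81 0.3 ] [ 614. -208.]
21 [0.76 0.41] [ 613. -217.]
22 [0.7  0.51] [ 611. -225.]
23 [0.63 0.6 ] [ 608. -233.]
24 [0.55 0.67] [ 604. -241.]
```

Call:
apply_moves --increments '[{"gripper": 0, "delta_pos": [0, -0.58, -0.64], "dr": [0, 0, 0]}, {"gripper": 0, "delta_pos": [0, -0.49, -0.71], "dr": [0, 0, 0]}, {"gripper": 0, "delta_pos": [0, -0.39, -0.77], "dr": [0, 0, 0]}, {"gripper": 0, "delta_pos": [0, -0.29, -0.82], "dr": [0, 0, 0]}, {"gripper": 0, "delta_pos": [0, -0.18, -0.85], "dr": [0, 0, 0]}]'

```text
t: 4.25
ee_pos: [515.5, -151.8, 107.0]
orientation: [1.995, 0.414, -1.998]
ft_force: [-3.4, -0.3, 5.3]
width: 27.4
```

```bash
cat > st.py <<'E'
from h import *
from workcell import ctrl
np.set_printoptions(suppress=True,precision=2)
d=ctrl.get_image("side");np.savez("pics/last.npz",**d)
W=world(d);m=orange(d)&(W[...,2]>105)&(W[...,2]<140);P=W[m];print("orange",len(P),np.median(P,0) if len(P) else "")
h=hsv(d)
o=ctrl.get_obs();p=o["ee_pos"];v=p[:2]-[549,-207];print(o["t"],p,o["ft_force"],o["width"],"r",np.hypot(*v),"ang",np.degrees(np.arctan2(v[1],v[0])))
E
python3 st.py
```

```text
orange 212 [ 507.08 -162.56  117.26]
4.3 [ 516.78 -151.08  106.96] [-1.57  4.08  4.45] 27.200677357989154 r 64.5350671995392 ang 119.94759513086815
```

Call:
apply_moves --increments '[{"gripper": 0, "delta_pos": [0, -0.06, -0.86], "dr": [0, 0, 0]}, {"gripper": 0, "delta_pos": [0, 0.05, -0.86], "dr": [0, 0, 0]}, {"gripper": 0, "delta_pos": [0, 0.17, -0.85], "dr": [0, 0, 0]}, {"gripper": 0, "delta_pos": [0, 0.28, -0.82], "dr": [0, 0, 0]}, {"gripper": 0, "delta_pos": [0, 0.39, -0.78], "dr": [0, 0, 0]}]'

```text
t: 4.72
ee_pos: [557.5, -142.4, 107.0]
orientation: [1.996, 0.415, -1.997]
ft_force: [-2.6, 2.3, 4.8]
width: 27.3
```

```bash
python3 st.py
```

```text
orange 225 [ 548.78 -152.9   118.67]
4.7667 [ 559.43 -142.78  107.05] [2.09 5.15 1.96] 27.31137886805066 r 65.06297175189171 ang 80.77808872820108
```

Call:
apply_moves --increments '[{"gripper": 0, "delta_pos": [0, 0.49, -0.72], "dr": [0, 0, 0]}, {"gripper": 0, "delta_pos": [0, 0.58, -0.65], "dr": [0, 0, 0]}, {"gripper": 0, "delta_pos": [0, 0.66, -0.56], "dr": [0, 0, 0]}, {"gripper": 0, "delta_pos": [0, 0.73, -0.47], "dr": [0, 0, 0]}, {"gripper": 0, "delta_pos": [0, 0.78, -0.37], "dr": [0, 0, 0]}]'

```text
t: 5.18
ee_pos: [596.5, -161.6, 107.0]
orientation: [1.997, 0.414, -1.996]
ft_force: [0.4, 3.9, 4.4]
width: 26.9
```

Call:
apply_moves --increments '[{"gripper": 0, "delta_pos": [0, 0.83, -0.26], "dr": [0, 0, 0]}, {"gripper": 0, "delta_pos": [0, 0.85, -0.15], "dr": [0, 0, 0]}, {"gripper": 0, "delta_pos": [0, 0.87, -0.04], "dr": [0, 0, 0]}, {"gripper": 0, "delta_pos": [0, 0.86, 0.08], "dr": [0, 0, 0]}, {"gripper": 0, "delta_pos": [0, 0.84, 0.19], "dr": [0, 0, 0]}]'

```text
t: 5.6
ee_pos: [614.7, -201.2, 106.9]
orientation: [1.997, 0.413, -1.996]
ft_force: [-1.6, 2.5, 6.4]
width: 27.1
```

```bash
python3 st.py
```

```text
orange 264 [ 605.65 -211.52  120.82]
5.65 [ 614.8  -202.78  106.97] [ 0.1  -0.02  5.53] 27.705291610345757 r 65.93848573297485 ang 3.6697591847411823
```

Call:
apply_moves --increments '[{"gripper": 0, "delta_pos": [0, 0.81, 0.3], "dr": [0, 0, 0]}, {"gripper": 0, "delta_pos": [0, 0.76, 0.41], "dr": [0, 0, 0]}, {"gripper": 0, "delta_pos": [0, 0.7, 0.51], "dr": [0, 0, 0]}, {"gripper": 0, "delta_pos": [0, 0.6, 0.57], "dr": [0, 0, 0]}, {"gripper": 0, "delta_pos": [0, 0.4, 0.48], "dr": [0, 0, 0]}]'

```text
t: 6.07
ee_pos: [605.8, -240.3, 106.9]
orientation: [1.996, 0.414, -1.998]
ft_force: [-2.4, 4.0, 8.1]
width: 27.5
```

```bash
python3 st.py; python3 -c "
import numpy as np,cv2
d=np.load('pics/last.npz');cv2.imwrite('pics/s6.png',cv2.resize(d['img'][100:,200:,::-1],None,fx=2,fy=2))"
```

```text
orange 283 [ 596.44 -250.63  120.83]
6.1167 [ 605.61 -240.69  106.97] [-2.15  3.01  6.48] 26.94130200708154 r 65.8718254939061 ang -30.756381300534237
```

View pics/s6.png

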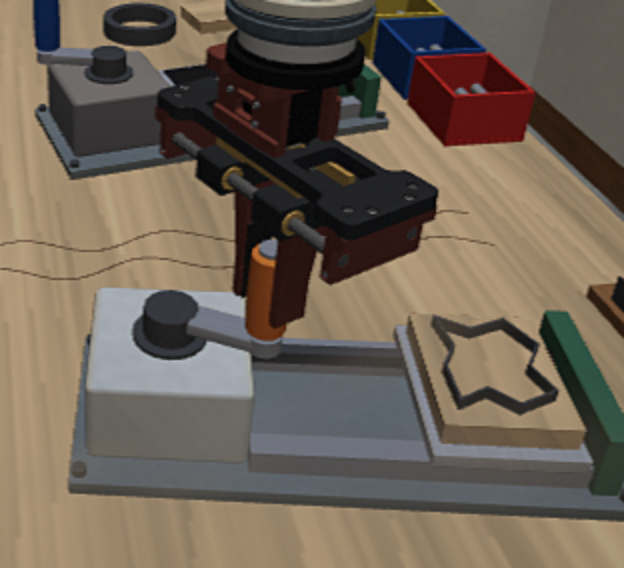

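The sleeve is still held (around (262,290)), and the carriage is at or nearly at the green stop (~(590,450)). I'll nudge a few mm further to feel for the hard stop.

Call:
apply_moves --increments '[{"gripper": 0, "delta_pos": [0, 0.12, 0.16], "dr": [0, 0, 0]}, {"gripper": 0, "delta_pos": [0, 0.1, 0.16], "dr": [0, 0, 0]}, {"gripper": 0, "delta_pos": [0, 0, 0], "dr": [0, 0, 0]}, {"gripper": 0, "delta_pos": [0, 0, 0], "dr": [0, 0, 0]}, {"gripper": 0, "delta_pos": [0, 0, 0], "dr": [0, 0, 0]}]'

```text
t: 6.53
ee_pos: [605.4, -240.9, 106.9]
orientation: [2.0, 0.416, -1.996]
ft_force: [3.3, 12.6, 5.0]
width: 27.2
```

```bash
python3 st.py; python3 - <<'E'
from h import *
d=np.load("pics/last.npz");W=world(d);h=hsv(d)
yaw=np.radians(-10.6);x=np.array([np.cos(yaw),np.sin(yaw)]);L=(W[...,:2]-[549,-207])@x;Y=(W[...,:2]-[549,-207])@[-x[1],x[0]]
for z0,z1 in((20,35),(35,45),(45,75)):
    m=(abs(Y)<60)&(W[...,2]>z0)&(W[...,2]<z1)&(L>80)&(L<320)
    g=(h[...,0]>60)&(h[...,0]<95)&(h[...,1]>90)
    print(z0,"nongreen max x",np.percentile(L[m&~g],[1,50,97,99.5]).round(1),"green min",np.percentile(L[m&g],[1,5,50]).round(1) if (m&g).any() else '')
E
```

```text
orange 282 [ 596.1  -250.84  121.08]
6.5833 [ 605.43 -240.94  106.97] [ 2.92 12.46  4.63] 26.96061510580167 r 65.85106987839937 ang -31.02662099971641
20 nongreen max x [ 81.2 135.  264.  274. ] green min 
35 nongreen max x [ 83.8 171.2 273.9 274.3] green min [273.5 273.6 274.1]
45 nongreen max x [174.3 219.6 274.  283.4] green min [272.7 273.2 280.1]
```

The force rose to about 12 N with no motion and the angle is -31.0°, so it's on the hard stop. I'll unload the push, open, and lift straight up.

Call:
apply_moves --increments '[{"gripper": 0, "delta_pos": [0, -0.1, -0.16], "dr": [0, 0, 0]}, {"gripper": 100, "delta_pos": [0, 0, 0], "dr": [0, 0, 0]}, {"gripper": 100, "delta_pos": [0, 0, 0], "dr": [0, 0, 0]}, {"gripper": 100, "delta_pos": [0, 0, 0], "dr": [0, 0, 0]}, {"gripper": 100, "delta_pos": [0, 0, 0], "dr": [0, 0, 0]}]'

```text
t: 7.0
ee_pos: [605.1, -241.6, 106.3]
orientation: [1.996, 0.413, -1.997]
ft_force: [-0.4, -0.2, 0.3]
width: 50.5
```

Call:
apply_moves --increments '[{"gripper": 100, "delta_pos": [0, 0, 0], "dr": [0, 0, 0]}, {"gripper": 100, "delta_pos": [0, 0, 0], "dr": [0, 0, 0]}, {"gripper": 100, "delta_pos": [0, 0, 0], "dr": [0, 0, 0]}, {"gripper": 100, "delta_pos": [0, 0, 0], "dr": [0, 0, 0]}, {"gripper": 100, "delta_pos": [0, 0, 0], "dr": [0, 0, 0]}]'

```text
t: 7.42
ee_pos: [605.5, -241.0, 106.8]
orientation: [1.996, 0.414, -1.996]
ft_force: [0.7, -0.4, -0.1]
width: 83.6
```

Call:
apply_moves --increments '[{"gripper": 100, "delta_pos": [-1.5, 0, 0], "dr": [0, 0, 0]}, {"gripper": 100, "delta_pos": [-2, 0, 0], "dr": [0, 0, 0]}, {"gripper": 100, "delta_pos": [-2, 0, 0], "dr": [0, 0, 0]}, {"gripper": 100, "delta_pos": [-2, 0, 0], "dr": [0, 0, 0]}, {"gripper": 100, "delta_pos": [-1.5, 0, 0], "dr": [0, 0, 0]}]'

```text
t: 7.83
ee_pos: [606.0, -241.1, 198.6]
orientation: [1.997, 0.413, -1.995]
ft_force: [0.1, -0.3, 0.1]
width: 87.9
```

Call:
apply_moves --increments '[{"gripper": 100, "delta_pos": [-1, 0, 0], "dr": [0, 0, 0]}, {"gripper": 100, "delta_pos": [0, 0, 0], "dr": [0, 0, 0]}, {"gripper": 100, "delta_pos": [0, 0, 0], "dr": [0, 0, 0]}, {"gripper": 100, "delta_pos": [0, 0, 0], "dr": [0, 0, 0]}, {"gripper": 100, "delta_pos": [0, 0, 0], "dr": [0, 0, 0]}]'

```text
t: 8.25
ee_pos: [604.7, -240.6, 205.4]
orientation: [1.995, 0.415, -1.999]
ft_force: [-1.0, -0.1, -0.3]
width: 88.1
```

```bash
python3 st.py; python3 - <<'E'
from h import *
d=np.load('pics/last.npz');cv2.imwrite('pics/s7.png',d['img'][:,:,::-1])
W=world(d);m=(W[...,2]>110)&(W[...,2]<170)&(abs(W[...,0]-605)<30)&(abs(W[...,1]+240)<30)
P=W[m][:,:2].astype(np.float32);print("sleeve",len(P),cv2.minEnclosingCircle(P))
d0=np.load('pics/side0.npz')
for e in(d0,d):
    h=hsv(e);W=world(e);m=(h[...,0]>105)&(h[...,0]<125)&(h[...,1]>120)&(W[...,2]>110)&(W[...,2]<170)&(W[...,0]<600)&(W[...,1]<400);print("blue",m.sum(),np.median(W[m],0))
E
```

```text
orange 418 [ 599.84 -251.54  124.32]
8.3 [ 604.83 -240.66  205.41] [-0.12 -0.16  1.67] 87.7805690001265 r 65.18932540916363 ang -31.089253375446045
sleeve 967 ((602.8565063476562, -241.8224334716797), 13.796028137207031)
blue 313 [495.78455204 224.7848535  139.53157056]
blue 312 [495.94542205 224.77026908 139.59188647]
```

View pics/s7.png

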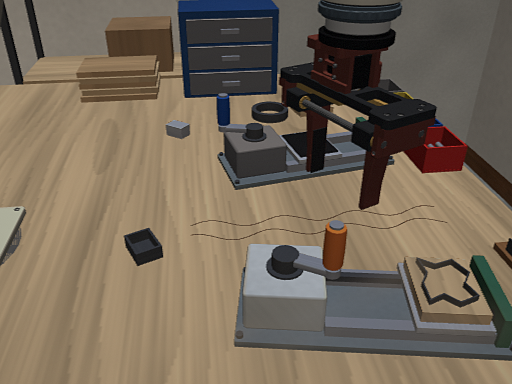

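The sleeve at (335,245) is free and the carriage is against the green stop at (487,300). The gripper is clear above and the blue sleeve hasn't moved, so I'm handing in.

```bash
python3 -c "
from workcell import ctrl
print(ctrl.close_job())"
```

```text
the job is handed in; nothing more can be done
None
```

I gripped the orange sleeve on the plywood-die slide and cranked it clockwise in one go to its hard stop. Then I let go, lifted clear and handed in at about 8.3 s; no verdict was reported.

**Crank home:**
- A last nudge raised the side force to about 12 N with almost no movement.
- The crank then stood at about -31° in world axes, which works out to q ≈ 3.5.
- After release, the sleeve was still within about 2 mm of where it should be at the stop.
- The carriage looks seated against the green stop in the last picture.

**Released:** the gripper is open (88 mm) and clear above the sleeve. Wrist force reads near zero, apart from up to about 1.7 N in z, which I took as noise.

**Blue sleeve:** it measures within about 0.2 mm of its starting position.

**One disagreement:** the depth images showed the fingertips about 25 mm higher than the reported TCP and the stated tool geometry imply. I trusted the camera and gripped 25 mm lower than the reported TCP called for, which put the tips at z ≈ 122–125 mm.

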